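# Re-grip a turning tool at the sloped rest and stand it in the tool pot

## Robot

A 6-joint arm with a two-finger parallel gripper is mounted at the origin on the work surface. World frame = base frame: x ahead of the robot, y to its left, z up, the work surface at z = 0. Lengths are in m, angles in rad, forces in N, time in s.
With the tool pointing down it reaches from about 0.3 to 1 m from the base axis. Payload 5.1 kg.
Tool frame: the origin (TCP) lies midway between the tips of the shut fingers; the grasp point (between the pads) lies 19 mm behind it; z points along the fingers, y is the line along which they close (so a half turn about z gives the same grasp; the last joint's range is limited). The gripper opens to 95 mm and grips with 3 to 60 N. Pads are 20 mm wide; open, the fingers measure 119 mm over their backs; the gripper's body (75 mm by 180 mm) begins 59 mm behind the grasp point.
Start: joints at [1.259, 0.124, 1.65, -0, 1.367, -0.083], TCP at [0.147, 0.633, 0.215] pointing down, gripper open.
Joint ranges: [-2.61, 2.61], [-1.02, 2.33], [0.03, 2.71], [-1.35, 4.49], [0.32, 2.68], [-2.91, 2.91]. Speed limits (rad/s): [2.57, 2.57, 3.14, 3.14, 3.14, 3.14].

## Interface

Orientations are given as a unit quaternion [x, y, z, w].
In Python, from cell import arm, vision gives the robot as it stands.
- The arm moves only by the shell command python3 -m inch 'ROWS' [FORCE]. ROWS is JSON, a list of rows, each a list of 3 entries, a list of its own where there are three numbers: the finger opening in mm, from 0 to 95.1, then the shift along the world's x, y, z in units of 30 mm (1.0 is 30 mm), then the turn, a rotation vector about the world's x, y, z in units of 6 degrees (1.0 is 6 degrees). A call has 1 to 20 rows; each row is the pose to reach, as a shift and turn from the pose commanded when the call began; what a row does not reach only later rows make up. A row lasts 1/8 s, in which the tool goes at most 62.5 mm and 10.7 degrees, less where a joint would pass 70% of its speed; a pose out of reach is approached as far as the arm can. A call with a gripper value outside its range is refused whole. The fingers move at their own pace and stop on an object; FORCE is the grip in N (left out, the last holds). Time passes only in rows, so rows that repeat a pose let the fingers close. It gives the time, the measured TCP pose, the force, the opening and the grip force at its end, in the units of the state.
- arm.read_state(): the state, without advancing time (a new reading comes with each control period).
- vision.grab_frame(name): name is "scene" or "top"; returns the picture (480x640x3 uint8, red, green, blue); there is no depth.
- vision.camera_params(name): a dict with "fov_y" (degrees; the focal length in pixels is half the picture's height over the tangent of half this angle, whatever the lens; pixels are square), "cx", "cy" (the principal point, pixels), "dist_coeffs" ([k1, k2, p1, p2, k3] as OpenCV has them; the pictures are not rectified), "xyz" and "attitude" of the camera in the world. Camera axes: x right, y up, looking along -z (the intrinsics and any distortion apply to the point x, -y, -z); pixel columns grow to the right and rows downward; lengths in m; the calibration is good to about 2 mm. A picture is of the moment at which its call begins. camera_params takes no time and is no camera call.
- arm.hand_in(): hands the job in; it is judged then, once.
The state is a dict: "time_s": time; "joint_positions": joint angles; "qvel": joint speeds; "tau": joint torques, N m; "tool_pos": TCP position; "orientation": TCP orientation; "ft_force": force on the tool from outside, world axes, zero at the start; "wrist_torque": the same for the moment, N m; "width": opening from 0.0 (shut) to 1.0 (fully open); "grasp_force": force on a finger pad.
Only numpy, scipy, OpenCV 4.12 (cv2) and the standard library are available. Lean on these libraries where they do the work, as an engineer would, in place of code of your own. Each camera call takes 0.05 s, during which the arm holds its last target. There are 200 camera calls.

## Task

Put the round-bladed turning tool away: lay it in the sloped wooden rest with its blade end down at the foot, let go, then take it up from there with a fresh grip and stand it blade down in the tall turned pot, where it may lean on the rim. Set it down rather than dropping it, and leave the flat-bladed chisel lying where it is.

Things in the scene. Friction and masses are not known exactly. Their poses are not given: they have to be found in the camera images.
- scraper: The tool to put away, 190 mm, 130 g: dark wood handle, 26 x 26 mm square section, and thin round steel blade, 12 mm dia. Origin on the axis, mid-handle (13 mm up as it lies); x runs along it to the butt (x = +60 mm). Ferrule ends at x = -66, blade tip at -130, balance near -45. Starts butt to the left (+y). A flat chisel and a bladeless spare handle lie beside it, 100 mm apart, in any order.
- scraper_tip (a point): The tip of that tool's round blade, on its axis.
- rest: Fixed plywood rest: channel climbing at 45 deg along its +x (about world +y), floor 44 mm wide, 105 long, walls 12 high, 6 thick, a 28 mm stop at its foot. Origin on bench below foot; corner of floor and stop at (0,0,20) mm, floor's top end at (74,0,94). A tool against the stop has its axis 13 mm off the floor, tip near (-9,0,29), handle overhanging the top end by 85; it may slide a bit to the stop.
- pot: Tall turned pot of pale wood, fixed to the bench: 100 mm high, at most 88 mm across, open mouth 64 mm across inside, inner floor 8 mm above the bench. Origin on its axis at the bench.
- chisel: Bystander, leave it alone: turning chisel with the same handle but a flat blade 26 mm wide and 6 mm thick, its end 157 mm from the origin. Origin at the middle of the handle, x axis along it towards the butt.
Things that resemble listed ones, but are neither listed nor needed, are in the scene too. Leave any yellow look-alike of the rest alone.

How it is judged:
By the outcome, as a careful person would: the job done as asked, in the order asked, and still so for the second after the job is handed in, with the robot touching nothing.
It also fails if it takes over 51 s, if anything falls off the work surface, if the arm or the gripper's body presses on something with over 40 N, if the wrist force passes 120 N, or if a joint passes its speed limit or range.

## Working session

There is one attempt and no reset: what is moved stays moved. The work goes in short steps, Python scripts to look and compute and a shell command to move; the robot and the scene stay as the last step left them, time stands still between calls to the robot, and variables do not carry over. Pictures are saved under pics/ and viewed, at most 10 in all, crops included, and the job is handed in when it is done.

```bash
ls; mkdir -p pics; cat > h.py <<'E'
import numpy as np, cv2
from cell import arm, vision
from scipy.spatial.transform import Rotation as R
def cam(n):
    p=vision.camera_params(n); f=240/np.tan(np.radians(p["fov_y"])/2)
    K=np.array([[f,0,p["cx"]],[0,f,p["cy"]],[0,0,1]]); return p,K,np.array(p["dist_coeffs"],float)
def rot(p):
    a=np.array(p["attitude"],float); return R.from_quat(a).as_matrix() if a.size==4 else a.reshape(3,3)
def rays(n,uv):
    p,K,d=cam(n); q=cv2.undistortPoints(np.array(uv,float).reshape(-1,1,2),K,d).reshape(-1,2)
    v=np.c_[q[:,0],-q[:,1],-np.ones(len(q))]@rot(p).T
    return np.array(p["xyz"]),v
def onz(n,uv,z):
    o,v=rays(n,uv); return o+v*((z-o[2])/v[:,2])[:,None]
def proj(n,X):
    p,K,d=cam(n); c=(np.array(X,float).reshape(-1,3)-p["xyz"])@rot(p)
    c=c*[1,-1,-1]; return cv2.projectPoints(c,np.zeros(3),np.zeros(3),K,d)[0].reshape(-1,2)
def tri(a,b):
    (o1,v1),(o2,v2)=rays("scene",[a]),rays("top",[b]); v1=v1[0];v2=v2[0]
    s=np.linalg.lstsq(np.c_[v1,-v2],o2-o1,rcond=None)[0]
    A,B=o1+s[0]*v1,o2+s[1]*v2; return (A+B)/2,np.linalg.norm(A-B)
def snap(n,f):
    im=vision.grab_frame(n); cv2.imwrite(f"pics/{f}.png",im[...,::-1]); return im
E
python3 - <<'E'
from h import *
for n in("scene","top"): print(vision.camera_params(n)); snap(n,n+"0")
print(arm.read_state())
E
```

```text
pics
{'fov_y': 45.76556777298313, 'cx': 325.02964154801964, 'cy': 233.7659909842451, 'dist_coeffs': array([0.00232597, 0.        , 0.        , 0.        , 0.        ]), 'xyz': array([ 1.15838267, -0.59722488,  0.583956  ]), 'attitude': array([0.44044479, 0.20274157, 0.36876837, 0.79304106])}
{'fov_y': 57.26499267529135, 'cx': 313.47573397895053, 'cy': 247.62769840564243, 'dist_coeffs': array([-0.06601577,  0.        ,  0.        ,  0.        ,  0.        ]), 'xyz': array([ 0.34748773, -0.05449814,  0.8654498 ]), 'attitude': array([-0.06260151,  0.06625729,  0.70580995, -0.70251217])}
{'time_s': 0.1, 'joint_positions': array([ 1.25937547e+00,  1.24453433e-01,  1.65152313e+00, -3.95014051e-05,
        1.36751259e+00, -8.26033727e-02]), 'qvel': array([-0.00027028, -0.00269663, -0.00308588,  0.00084326,  0.00151321,
        0.00063518]), 'tau': array([ 6.21763957e-04, -4.18885767e+01, -3.61094213e+01,  7.76210264e-02,
        4.62289271e-02, -6.79315326e-05]), 'tool_pos': array([0.14729983, 0.63249358, 0.21350967]), 'orientation': array([ 1.14155286e-01,  9.93462466e-01, -9.33690690e-04, -1.66644102e-04]), 'ft_force': array([ 0.06100563, -0.36760946, -0.34695579]), 'wrist_torque': array([ 0.00020613, -0.01554089,  0.02009134]), 'grasp_force': 0.0, 'width': 0.9989242601660413}
```

View pics/scene0.png

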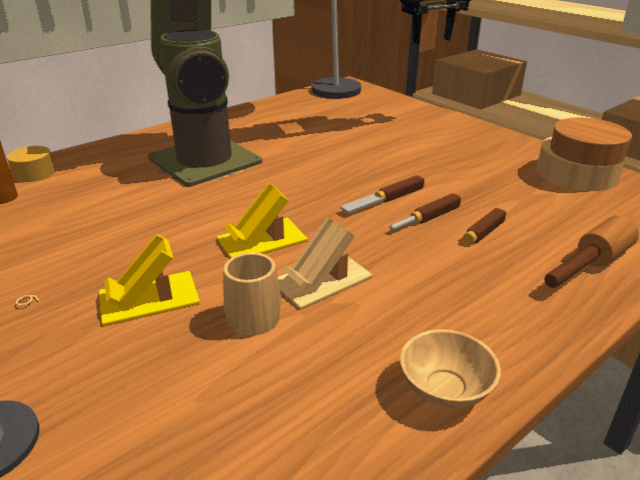

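View pics/top0.png

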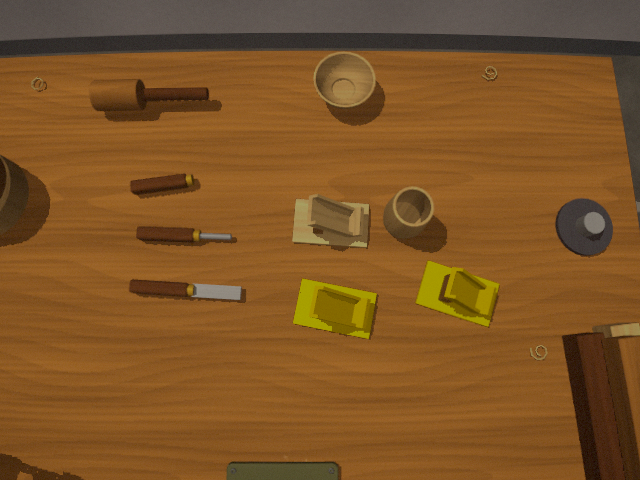

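The scene view shows the scraper at about (395,225)–(460,203), the wooden rest at (325,265) and the pot at (252,295). In the top view the scraper runs (137,234)–(232,238), the rest is at (332,222), the pot at (408,212), the chisel at (185,290) and the spare handle at (162,184). I'll zoom in on the rest and pot and measure the tool.

```bash
python3 - <<'E'
from h import *
s=cv2.imread("pics/scene0.png");t=cv2.imread("pics/top0.png")
a=cv2.resize(s[205:345,205:385],None,fx=2.2,fy=2.2,interpolation=cv2.INTER_CUBIC)  # 396x308
b=cv2.resize(t[180:260,285:440],None,fx=5,fy=5,interpolation=cv2.INTER_CUBIC)[:,:]
a=cv2.resize(s[210:310,265:385],None,fx=4,fy=4,interpolation=cv2.INTER_CUBIC)
b=cv2.resize(t[185:255,285:440],None,fx=5,fy=5,interpolation=cv2.INTER_CUBIC)
a=a[:, :];cv2.imwrite("pics/cs.png",a);cv2.imwrite("pics/ct.png",b)
# tool in top view
roi=t[200:265,120:250].astype(int); B,G,Rr=roi[...,0],roi[...,1],roi[...,2]
dark=((Rr<115)&(Rr-B>15)).astype(np.uint8); steel=((abs(Rr-B)<25)&(Rr>90)).astype(np.uint8); brass=((Rr>130)&(G>100)&(B<80)&(G>0.7*Rr)).astype(np.uint8)
for n,m in("dark",dark),("steel",steel),("brass",brass):
    m=cv2.morphologyEx(m,cv2.MORPH_OPEN,np.ones((2,2)))if n!="brass" else m
    for c in cv2.findContours(m,0,2)[0]:
        if cv2.contourArea(c)>15: print(n,cv2.contourArea(c),[np.round(v,1) for v in cv2.minAreaRect(c+[[120,200]])],cv2.boundingRect(c+[[120,200]]))
E
```

```text
dark 1116.0 [array([186.9, 237.5]), array([100.4,  18.5]), np.float64(2.3)] (137, 227, 101, 20)
steel 108.0 [array([216., 237.]), array([ 4., 30.]), np.float64(90.0)] (201, 235, 31, 5)
brass 26.0 [array([195.5, 234.5]), array([7., 5.]), np.float64(90.0)] (193, 231, 6, 8)
```

View pics/cs.png

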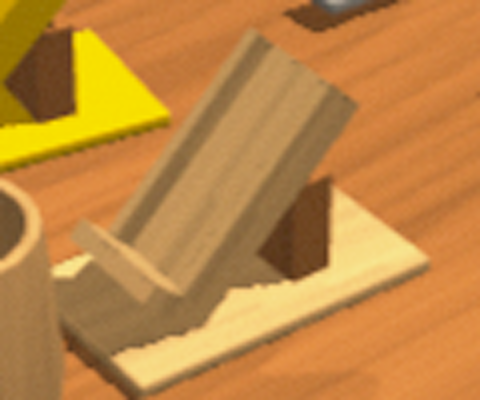

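View pics/ct.png

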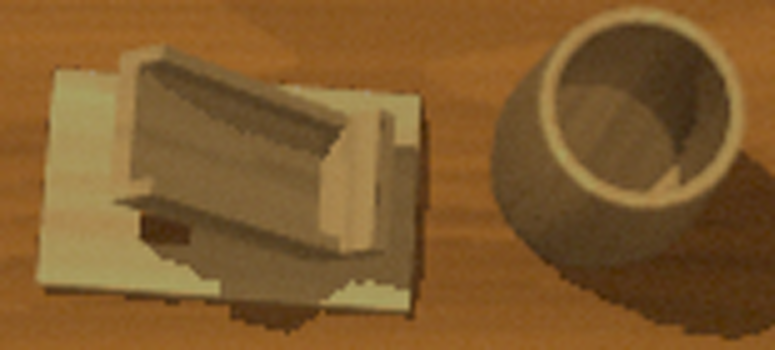

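```bash
python3 - <<'E'
from h import *
T=lambda u,v:(285+(u-2)/5,185+(v-2)/5); S=lambda u,v:(265+(u-1.5)/4,210+(v-1.5)/4)
np.set_printoptions(precision=4,suppress=True)
for n,a,b in [("slab+y+x",(430,262),(57,70)),("slab-y+x",(140,390),(422,95)),("wall+x top",(357,103),(160,45)),("stop +x top",(148,300),(385,112)),("stop -x top",(78,222),(375,250))]:
    print(n,*tri(S(*a),T(*b)))
for z in(.004,.006,.008): print(z,onz("top",[T(57,70),T(422,95),T(413,313),T(38,288)],z)[:,:2].tolist())
rim=onz("top",[T(642,8),T(540,108),T(745,108),T(642,208)],.1); print("rim",rim)
print("rim scene",onz("scene",[(223.5,277),(277.5,270),(251,254.5),(252,286)],.1))
st=cv2.imread("pics/top0.png")
print("blade",onz("top",[(201,236.2),(231.5,238)],.013)); print("butt/ferr top",onz("top",[(137,234.5),(195.5,235)],.02))
# blade line per column
g=st[225:250,203:231].astype(int); m=(abs(g[...,2]-g[...,0])<25)&(g[...,2]>90)
c=np.array([[203+j,225+np.nonzero(m[:,j])[0].mean()] for j in range(28) if m[:,j].any()])
print(np.polyfit(c[:,0],c[:,1],1),np.polyval(np.polyfit(c[:,0],c[:,1],1),[137,200,232]))
h=st[215:260,137:200].astype(int)
for j in(8,20,32,44): print(137+j,[tuple(h[i,j,::-1]) for i in range(8,36,2)])
E
```

```text
slab+y+x [ 0.6078 -0.0239  0.0064] 0.0012748654018363034
slab-y+x [ 0.5963 -0.1723  0.007 ] 0.0003165561738490214
wall+x top [ 0.593  -0.0616  0.0944] 0.008915411073241005
stop +x top [ 0.581  -0.1545  0.0342] 0.001397427835973428
stop -x top [ 0.5251 -0.1481  0.0391] 9.612164202151852e-05
0.004 [[0.6081139144581034, -0.024316391069900592], [0.597083560022009, -0.17284443345291906], [0.5068633803528462, -0.16663230867221632], [0.5176535510524528, -0.01694569338634281]]
0.006 [[0.607508827113419, -0.024386463045540638], [0.5965040814925752, -0.1725696727018392], [0.5064933630811069, -0.1663719704092571], [0.5172584825922348, -0.01703287767114193]]
0.008 [[0.6069037397687347, -0.02445653502118069], [0.5959246029631412, -0.17229491195075933], [0.5061233458093677, -0.1661116321462979], [0.5168634141320169, -0.01712006195594104]]
rim [[ 0.6022 -0.2414  0.1   ]
 [ 0.5643 -0.2023  0.1   ]
 [ 0.5643 -0.2772  0.1   ]
 [ 0.5271 -0.2377  0.1   ]]
rim scene [[ 0.5638 -0.2825  0.1   ]
 [ 0.5995 -0.2131  0.1   ]
 [ 0.5412 -0.2201  0.1   ]
 [ 0.6077 -0.2632  0.1   ]]
blade [[0.5288 0.1641 0.013 ]
 
[... 1939 characters left out ...]
np.int64(87), np.int64(30)), (np.int64(143), np.int64(91), np.int64(36))]
181 [(np.int64(140), np.int64(91), np.int64(38)), (np.int64(137), np.int64(87), np.int64(37)), (np.int64(106), np.int64(66), np.int64(26)), (np.int64(87), np.int64(48), np.int64(21)), (np.int64(89), np.int64(53), np.int64(27)), (np.int64(88), np.int64(49), np.int64(21)), (np.int64(91), np.int64(50), np.int64(24)), (np.int64(96), np.int64(57), np.int64(26)), (np.int64(80), np.int64(42), np.int64(20)), (np.int64(47), np.int64(25), np.int64(14)), (np.int64(82), np.int64(49), np.int64(16)), (np.int64(135), np.int64(84), np.int64(31)), (np.int64(142), np.int64(91), np.int64(40)), (np.int64(143), np.int64(90), np.int64(36))]
```

```bash
python3 - <<'E'
from h import *
np.set_printoptions(precision=4,suppress=True)
print("handle top ctr",onz("top",[(145,232.2),(157,232.7),(169,233.3),(181,233.8)],.026)); print("blade",onz("top",[(205,235.8),(228,236.5)],.017)); print("ends",onz("top",[(136.5,233)],.026),onz("top",[(232,236.8)],.013))
print("edges",onz("top",[(145,226.3),(145,238),(181,227.5),(181,240)],.026))
# scene blade tip: steel mask
s=cv2.imread("pics/scene0.png");t=cv2.imread("pics/top0.png")
O=np.array([.5547,-.1294,0]);X=np.array([.073,.9973,0]);Y=np.array([-.9973,.073,0])
P=lambda x,y,z:O+X*x/1e3+Y*y/1e3+np.array([0,0,z/1e3])
segs=[[P(0,-22,20),P(0,22,20)],[P(0,-22,20),P(74,-22,94)],[P(0,22,20),P(74,22,94)],[P(74,-22,94),P(74,22,94)],[P(-19.8,-28,39.8),P(-19.8,28,39.8)],[P(65.7,-28,102.5),P(65.7,-22,102.5)],[P(65.7,28,102.5),P(65.7,22,102.5)]]
a=np.linspace(0,2*np.pi,40)
def ov(n,im,x0,y0,x1,y1,f):
    c=cv2.resize(im[y0:y1,x0:x1],None,fx=f,fy=f,interpolation=cv2.INTER_CUBIC)
    M=lambda p:((proj(n,p)-[x0,y0]+.5)*f).astype(np.int32)
    for g in segs: q=M(g); cv2.line(c,q[0].tolist(),q[1].tolist(),(255,0,0),1)
    cv2.polylines(c,[M(np.c_[.5645+.032*np.cos(a),-.2397+.032*np.sin(a),0*a+.1])],True,(255,0,0),1)
    cv2.polylines(c,[M([[.5245,.1,.013],[.5325,.229,.013],[.536,.289,.013]])],False,(255,255,0),1)
    return c
A=ov("scene",s,215,170,475,345,3);B=ov("top",t,125,180,445,260,2.5)
B=cv2.copyMakeBorder(B,0,0,0,max(0,A.shape[1]-B.shape[1]),0);A=cv2.copyMakeBorder(A,0,0,0,B.shape[1]-A.shape[1],0)
v=np.vstack([A,B])[:,:800];v=cv2.resize(v,None,fx=min(1,600/v.shape[0]),fy=min(1,600/v.shape[0]));cv2.imwrite("pics/ov.png",v);print(v.shape)
E
```

```text
handle top ctr [[0.5347 0.2726 0.026 ]
 [0.5336 0.2485 0.026 ]
 [0.5322 0.2245 0.026 ]
 [0.5311 0.2006 0.026 ]]
blade [[0.5288 0.1552 0.017 ]
 [0.5271 0.1094 0.017 ]]
ends [[0.5332 0.2896 0.026 ]] [[0.5273 0.1022 0.013 ]]
edges [[0.5467 0.2734 0.026 ]
 [0.523  0.2718 0.026 ]
 [0.5438 0.2012 0.026 ]
 [0.5187 0.1999 0.026 ]]
(600, 662, 3)
```

View pics/ov.png

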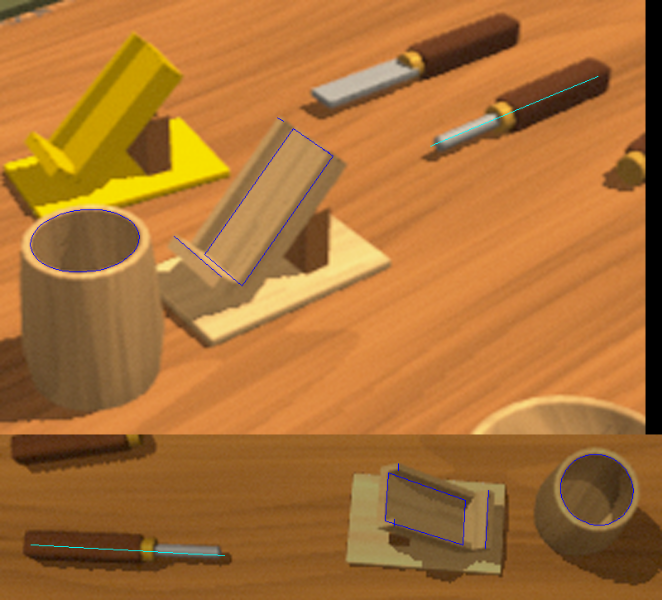

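The overlay on the rest, the pot mouth (scene 85,240; top 597,490) and the tool's axis matches both pictures. Next, move above the handle.

```bash
python3 -m inch '[[60,[6,-6.5,-1],[0,0,-6.5]],[60,[12.84,-13.57,-3.3],[0,0,-13.27]],[60,[12.84,-13.57,-3.3],[0,0,-13.27]],[60,[12.84,-13.57,-3.3],[0,0,-13.27]],[60,[12.84,-13.57,-3.3],[0,0,-13.27]],[60,[12.84,-13.57,-3.3],[0,0,-13.27]],[60,[12.84,-13.57,-3.3],[0,0,-13.27]],[60,[12.84,-13.57,-3.3],[0,0,-13.27]],[60,[12.84,-13.57,-3.3],[0,0,-13.27]],[60,[12.84,-13.57,-3.3],[0,0,-13.27]],[60,[12.84,-13.57,-3.3],[0,0,-13.27]],[60,[12.84,-13.57,-3.3],[0,0,-13.27]],[60,[12.84,-13.57,-3.3],[0,0,-13.27]],[60,[12.84,-13.57,-3.3],[0,0,-13.27]],[60,[12.84,-13.57,-3.3],[0,0,-13.27]]]' 40; python3 -c "
from h import *
s=arm.read_state();print(s['joint_positions'],s['ft_force'],R.from_quat(s['orientation']).as_matrix().round(3))"
```

```text
time_s: 1.98
tool_pos: [0.5324, 0.2264, 0.1158]
orientation: [0.723, 0.69, 0.0, 0.0]
ft_force: [-0.1, -0.7, -0.9]
width: 0.631
grasp_force: 0.0
[3.09278979e-01 4.97119179e-02 1.90154503e+00 5.13976647e-05
 1.19006927e+00 3.56108945e-01] [-0.13403767 -0.68903888 -0.90107118] [[ 0.047  0.999  0.   ]
 [ 0.999 -0.047  0.   ]
 [ 0.     0.    -1.   ]]
```

```bash
python3 -m inch '[[60,[0,0,-1.7],[0,0,0]],[60,[0,0,-3.0],[0,0,0]],[60,[0,0,-3.5],[0,0,0]],[60,[0,0,-3.7],[0,0,0]],[60,[0,0,-3.7],[0,0,0]],[15,[0,0,-3.7],[0,0,0]],[15,[0,0,-3.7],[0,0,0]],[15,[0,0,-3.7],[0,0,0]],[15,[0,0,-3.7],[0,0,0]],[15,[0,0,-3.7],[0,0,0]],[15,[0,0,-3.7],[0,0,0]],[15,[0,0,-3.7],[0,0,0]]]' 45
```

```text
time_s: 3.48
tool_pos: [0.5328, 0.226, 0.0049]
orientation: [0.724, 0.69, 0.0, 0.0]
ft_force: [-0.2, -0.4, 2.3]
width: 0.272
grasp_force: 45.0
```

```bash
python3 - <<'E'
from h import *
np.set_printoptions(precision=3,suppress=True)
s=arm.read_state();p=s['tool_pos']
O=np.array([.5547,-.1294,0]);X=np.array([.073,.9973,0]);u=np.array([.9973,-.073,0]);Z=np.array([0,0,1])
Rt=R.from_rotvec(u*np.pi/4)*R.from_rotvec([0,0,np.radians(-1.5)])
print("turn units",Rt.as_rotvec(degrees=True)/6)
n=(-X+Z)/2**.5;t=(X+Z)/2**.5
T=O+X*.0854+Z*.112
for a,b in((.07,.006),(.01,.005),(.002,.004),(0,.003)): print(a,b,(T+n*a+t*b),(T+n*a+t*b-p)/.03)
E
```

```text
turn units [ 7.486 -0.45  -0.237]
0.07 0.006 [ 0.558 -0.089  0.166] [  0.828 -10.512   5.36 ]
0.01 0.005 [ 0.561 -0.048  0.123] [ 0.929 -9.125  3.923]
0.002 0.004 [ 0.561 -0.043  0.116] [ 0.941 -8.961  3.711]
0 0.003 [ 0.561 -0.042  0.114] [ 0.943 -8.937  3.64 ]
```

```bash
python3 -m inch '[[15,[0,0,1],[0,0,0]],[15,[0,0,2.5],[0,0,0]],[15,[0,0,4],[0,0,0]],[15,[0,-2,6],[0,0,0]],[15,[0,-3,6],[0,0,0]],[15,[0,-3,6],[0,0,0]]]'; python3 -c "
from h import *
snap('scene','lift')"
```

```text
time_s: 4.22
tool_pos: [0.5335, 0.134, 0.1862]
orientation: [0.725, 0.689, 0.001, 0.001]
ft_force: [-0.4, 0.1, -1.2]
width: 0.274
grasp_force: 45.0
```

```bash
python3 -m inch '[[15,[0.2,-1.5,0.6],[1.7,-0.1,-0.05]],[15,[0.4,-3,1],[3.4,-0.2,-0.1]],[15,[0.6,-4.5,1],[5.1,-0.3,-0.15]],[15,[0.8,-6,1],[6.8,-0.4,-0.2]],[15,[0.83,-7.5,0.5],[7.49,-0.45,-0.24]],[15,[0.83,-7.5,-0.3],[7.49,-0.45,-0.24]],[15,[0.83,-7.5,-0.64],[7.49,-0.45,-0.24]],[15,[0.83,-7.5,-0.64],[7.49,-0.45,-0.24]],[15,[0.83,-7.5,-0.64],[7.49,-0.45,-0.24]]]'; python3 - <<'E'
from h import *
np.set_printoptions(precision=3,suppress=True)
s=arm.read_state();print(s['joint_positions'],R.from_quat(s['orientation']).as_matrix())
a=snap('scene','app_s');b=snap('top','app_t')
v=np.hstack([cv2.resize(a[130:330,200:400],(400,400)),cv2.resize(b[120:280,260:420],(400,400))]);cv2.imwrite('pics/app.png',v[...,::-1])
E
```

```text
time_s: 5.4
tool_pos: [0.558, -0.0877, 0.1665]
orientation: [0.676, 0.63, 0.28, -0.26]
ft_force: [0.4, -0.2, -1.4]
width: 0.274
grasp_force: 45.0
[-0.583  0.17   1.834  0.665  1.587 -0.658] [[ 0.05   0.997  0.051]
 [ 0.706 -0.072  0.705]
 [ 0.707  0.001 -0.707]]
```

View pics/app.png

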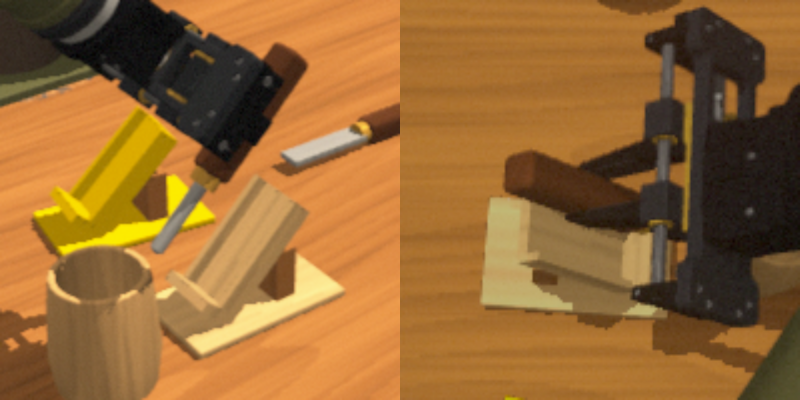

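The tool is held at 45° above and in line with the rest, with its tip at scene pixel (279,253). I'll check that tip against prediction.

```bash
python3 - <<'E'
from h import *
s=arm.read_state();M=R.from_quat(s['orientation']).as_matrix();ax=-M[:,0] if M[2,0]<0 else M[:,0]
for sag in(-4,0,4):
    a=R.from_rotvec(M[:,1]*np.radians(sag)).apply(ax); tip=s['tool_pos']-M[:,2]*.0081-a*.1255; print(sag,tip,proj("scene",tip))
im=cv2.imread("pics/app_s.png").astype(int)[215:262,270:310]
m=((abs(im[...,2]-im[...,0])<30)&(im[...,1]>70)).astype(np.uint8)
c=max(cv2.findContours(m,0,2)[0],key=cv2.contourArea);print(cv2.minAreaRect(c+[[270,215]]),cv2.boxPoints(cv2.minAreaRect(c+[[270,215]])).round(1).tolist())
E
```

```text
-4 [ 0.55100981 -0.18857442  0.0902985 ] [[272.03913676 255.0887458 ]]
0 [ 0.55145086 -0.18262199  0.08388698] [[275.5112268  257.24376585]]
4 [ 0.55192243 -0.17623792  0.07790743] [[279.15673085 259.04878213]]
((288.4413757324219, 238.959228515625), (6.3174004554748535, 39.40345001220703), 34.82448959350586) [[274.6000061035156, 253.3000030517578], [297.1000061035156, 221.0], [302.29998779296875, 224.60000610351562], [279.79998779296875, 256.8999938964844]]
```

```bash
python3 -m inch '[[15,[0.04,0.6,-0.65],[0,0,0]],[15,[0.08,1.1,-1.2],[0,0,0]],[15,[0.1,1.4,-1.58],[0,0,0]],[15,[0.1,1.4,-1.58],[0,0,0]],[15,[0.11,1.43,-1.66],[0,0,0]],[15,[0.11,1.45,-1.71],[0,0,0]],[15,[0.11,1.45,-1.71],[0,0,0]]]'
```

```text
time_s: 6.38
tool_pos: [0.561, -0.0459, 0.1144]
orientation: [0.677, 0.629, 0.28, -0.26]
ft_force: [0.1, -0.3, -2.4]
width: 0.271
grasp_force: 45.0
```

```bash
python3 -m inch '[[15,[0,0.03,-0.03],[0,0,0]],[15,[0,0.05,-0.05],[0,0,0]],[15,[0,0.05,-0.05],[0,0,0]]]'; python3 - <<'E'
from h import *
a=snap('scene','r_s');b=snap('top','r_t')
v=np.hstack([cv2.resize(a[180:310,250:380],(400,400),interpolation=2),cv2.resize(b[170:260,290:380],(400,400),interpolation=2)]);cv2.imwrite('pics/r.png',v[...,::-1])
E
```

```text
time_s: 6.75
tool_pos: [0.5608, -0.044, 0.1126]
orientation: [0.677, 0.629, 0.28, -0.261]
ft_force: [0.2, -1.2, -2.3]
width: 0.273
grasp_force: 45.0
```

View pics/r.png

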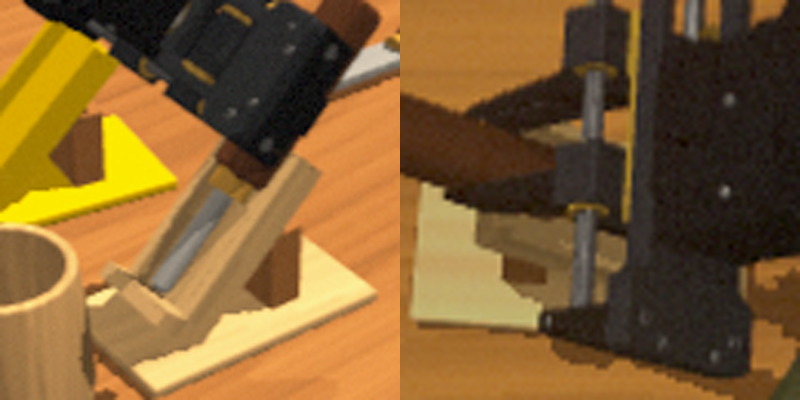

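The tool lies in the channel with its blade at the stop (crop 160,285). I'll nudge until there is clear contact.

```bash
python3 -m inch '[[15,[0,0.03,-0.03],[0,0,0]],[15,[0,0.04,-0.04],[0,0,0]],[15,[0,0.04,-0.04],[0,0,0]]]'
```

```text
time_s: 7.22
tool_pos: [0.5609, -0.0438, 0.1125]
orientation: [0.677, 0.629, 0.28, -0.26]
ft_force: [-3.5, -4.3, 4.6]
width: 0.269
grasp_force: 45.0
```

```bash
python3 -m inch '[[29,[0,0,0],[0,0,0]],[32,[0,0,0],[0,0,0]],[36,[0,0,0],[0,0,0]],[42,[0,0,0],[0,0,0]],[50,[0,0,0],[0,0,0]],[60,[0,0,0],[0,0,0]],[60,[0,0,0],[0,0,0]],[60,[0,-0.7,0.7],[0,0,0]],[60,[0,-1.5,1.5],[0,0,0]],[60,[0,-2.5,2.5],[0,0,0]],[60,[0,-4,4],[0,0,0]],[60,[0,-4,4],[0,0,0]],[60,[0,-4,4],[0,0,0]]]'; python3 - <<'E'
from h import *
a=snap('scene','l_s');b=snap('top','l_t')
v=np.hstack([cv2.resize(a[150:310,230:390],(400,400),interpolation=2),cv2.resize(b[170:260,280:370],(400,400),interpolation=2)]);cv2.imwrite('pics/l.png',v[...,::-1])
E
```

```text
time_s: 8.85
tool_pos: [0.5606, -0.1628, 0.2309]
orientation: [0.677, 0.628, 0.28, -0.261]
ft_force: [0.6, 1.1, -0.7]
width: 0.631
grasp_force: 0.0
```

View pics/l.png

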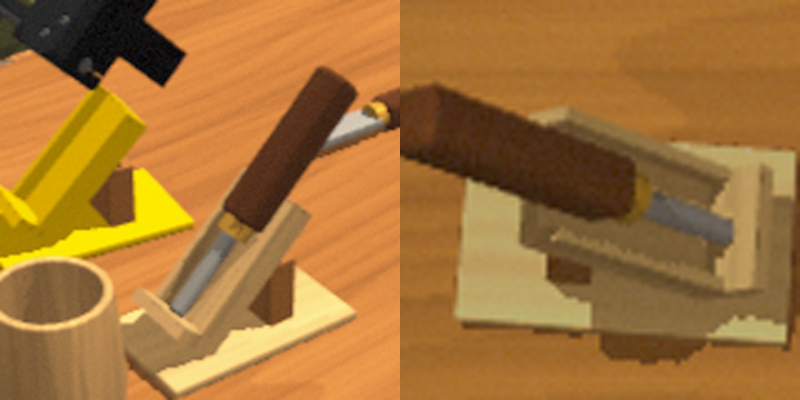

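The tool now lies in the rest, blade tip against the stop (top crop 730,235), and the gripper is clear. Next come the numbers for the fresh grip and the pot.

```bash
cat > plan.py <<'E'
from h import *
np.set_printoptions(precision=2,suppress=True)
O=np.array([.5547,-.1294,0]);X=np.array([.073,.9973,0]);X/=np.linalg.norm(X);u=np.array([X[1],-X[0],0]);Z=np.array([0,0,1.])
n=(-X+Z)/2**.5
d=lambda deg:np.cos(np.radians(deg))*X+np.sin(np.radians(deg))*Z   # tool axis at elevation
f=lambda g:np.sin(np.radians(g))*X-np.cos(np.radians(g))*Z         # finger direction
tip=O-.009*X+.029*Z; pot=np.array([.5645,-.2397,0])
s,k=.150,.015
A=tip+s*d(45); G=A+k*f(10)
def W(tipp,el): return tipp+s*d(el)+k*f(10+el-45)
E
python3 - <<'E'
from plan import *
st=arm.read_state();p=st['tool_pos']
print("grip turn",u*-35/6,"approach",(G-.07*f(10)-p)/.03,"grip",(G-p)/.03, G)
L=G+.06*n
print("from grip: lift",(L-G)/.03)
e=76.5
for off,z in((-10+23,.110),(-10,.009)):
    for h in(.03,0):
        P=W(pot+X*off/1e3+Z*(z+h),e); print(off,z+h,P,(P-G)/.03)
print("turn",u*(e-45)/6)
E
```

```text
grip turn [-5.82  0.43 -0.  ] approach [ 0.03  3.98 -1.35] grip [ 0.06  4.39 -3.65] [ 0.56 -0.03  0.12]
from grip: lift [-0.1  -1.41  1.41]
13 0.14 [ 0.57 -0.18  0.27] [ 0.23 -5.06  5.14]
13 0.11 [ 0.57 -0.18  0.24] [ 0.23 -5.06  4.14]
-10 0.039 [ 0.57 -0.2   0.17] [ 0.17 -5.83  1.78]
-10 0.009 [ 0.57 -0.2   0.14] [ 0.17 -5.83  0.78]
turn [ 5.24 -0.38  0.  ]
```

```bash
python3 -m inch '[[60,[0,1,0.6],[-1.5,0.11,0]],[60,[0,2,0.6],[-3,0.22,0]],[60,[0,3,0.3],[-4.5,0.33,0]],[60,[0.03,4,-0.3],[-5.82,0.43,0]],[60,[0.03,4,-1.35],[-5.82,0.43,0]],[60,[0.03,4,-1.35],[-5.82,0.43,0]],[60,[0.03,4,-1.35],[-5.82,0.43,0]]]'; python3 -c "
from plan import *
st=arm.read_state();p=st['tool_pos'];M=R.from_quat(st['orientation']).as_matrix();print(M[:,2],f(10),M[:,1],'to grip',(G-p)/.03)"
```

```text
time_s: 9.82
tool_pos: [0.5615, -0.0428, 0.1908]
orientation: [0.73, 0.678, 0.064, -0.06]
ft_force: [0.1, -0.8, 0.2]
width: 0.631
grasp_force: 0.0
[ 0.01  0.17 -0.98] [ 0.01  0.17 -0.98] [ 1.   -0.07 -0.  ] to grip [ 0.01  0.43 -2.35]
```

```bash
python3 -m inch '[[60,[0,0.2,-1.1],[0,0,0]],[60,[0,0.35,-1.9],[0,0,0]],[60,[0,0.42,-2.33],[0,0,0]],[60,[0,0.42,-2.33],[0,0,0]],[40,[0,0.42,-2.33],[0,0,0]],[30,[0,0.42,-2.33],[0,0,0]],[15,[0,0.42,-2.33],[0,0,0]],[15,[0,0.42,-2.33],[0,0,0]],[15,[0,0.42,-2.33],[0,0,0]],[15,[0,0.42,-2.33],[0,0,0]],[15,[0,0.42,-2.33],[0,0,0]]]' 50
```

```text
time_s: 11.2
tool_pos: [0.562, -0.0303, 0.1214]
orientation: [0.73, 0.678, 0.064, -0.059]
ft_force: [0.8, 0.7, 2.5]
width: 0.272
grasp_force: 50.0
```

```bash
python3 -m inch '[[15,[-0.04,-0.5,0.5],[0,0,0]],[15,[-0.1,-1.41,1.41],[0,0,0]],[15,[-0.1,-2,2.6],[0.6,-0.04,0]],[15,[-0.05,-2.5,3.8],[1.8,-0.13,0]],[15,[0.05,-3,5.14],[3.2,-0.23,0]],[15,[0.15,-4,5.14],[4.5,-0.33,0]],[15,[0.23,-5.06,5.14],[5.24,-0.38,0]],[15,[0.23,-5.06,5.14],[5.24,-0.38,0]],[15,[0.23,-5.06,5.14],[5.24,-0.38,0]],[15,[0.23,-5.06,5.14],[5.24,-0.38,0]]]'; python3 - <<'E'
from plan import *
st=arm.read_state();p=st['tool_pos'];M=R.from_quat(st['orientation']).as_matrix();print(M[:,2],f(41.5),"delta to W",(W(pot+X*.013+Z*.14,76.5)-p)*1e3)
t=tip_pred=p-k*M[:,2]-s*d(76.5);print(t,proj("scene",t),proj("top",t))
a=snap('scene','p_s');b=snap('top','p_t')
v=np.hstack([cv2.resize(a[130:330,180:380],(400,400),interpolation=2),cv2.resize(b[150:270,340:460],(400,400),interpolation=2)]);cv2.imwrite('pics/p.png',v[...,::-1])
E
```

```text
time_s: 12.45
tool_pos: [0.5686, -0.1811, 0.276]
orientation: [0.685, 0.637, 0.259, -0.241]
ft_force: [-0.2, -0.4, -1.6]
width: 0.271
grasp_force: 50.0
[ 0.05  0.66 -0.75] [ 0.05  0.66 -0.75] delta to W [ 0.08 -0.76 -1.34]
[ 0.57 -0.23  0.14] [[255.15 239.44]] [[410.59 199.01]]
```

View pics/p.png

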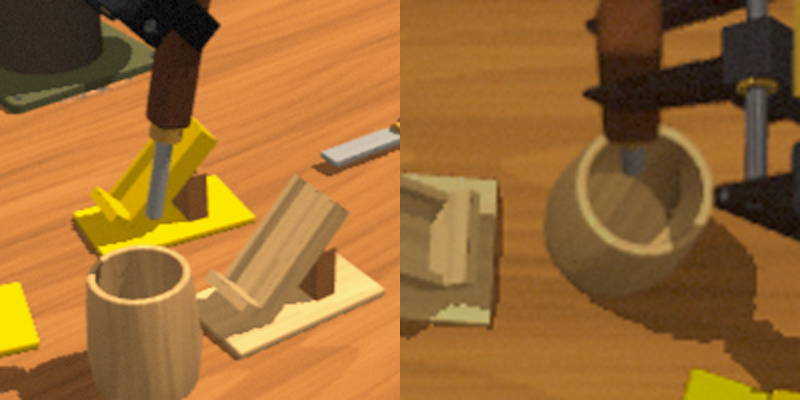

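The tip is over the mouth at scene (257,238), within 2 mm of the prediction, so I lower it.

```bash
python3 -m inch '[[15,[-0.01,-0.18,-1],[0,0,0]],[15,[-0.03,-0.36,-2],[0,0,0]],[15,[-0.04,-0.54,-3],[0,0,0]],[15,[-0.05,-0.72,-4],[0,0,0]],[15,[-0.05,-0.74,-4.1],[0,0,0]],[15,[-0.06,-0.76,-4.2],[0,0,0]],[15,[-0.06,-0.76,-4.2],[0,0,0]],[15,[-0.06,-0.76,-4.2],[0,0,0]]]'
```

```text
time_s: 13.55
tool_pos: [0.5674, -0.2052, 0.1506]
orientation: [0.685, 0.637, 0.259, -0.241]
ft_force: [0.1, 0.4, -1.4]
width: 0.269
grasp_force: 50.0
```

```bash
python3 -m inch '[[15,[0,-0.02,-0.08],[0,0,0]],[15,[0,-0.03,-0.15],[0,0,0]],[15,[0,-0.03,-0.18],[0,0,0]],[15,[0,-0.03,-0.18],[0,0,0]],[15,[0,-0.03,-0.18],[0,0,0]]]'
```

```text
time_s: 14.18
tool_pos: [0.5668, -0.2057, 0.1439]
orientation: [0.685, 0.636, 0.259, -0.242]
ft_force: [-0.8, -0.7, -1.2]
width: 0.27
grasp_force: 50.0
```

```bash
python3 -m inch '[[15,[0,0,-0.03],[0,0,0]],[15,[0,0,-0.06],[0,0,0]],[15,[0,0,-0.06],[0,0,0]]]';  python3 -m inch '[[15,[0,0,-0.03],[0,0,0]],[15,[0,0,-0.03],[0,0,0]]]'
```

```text
time_s: 14.55
tool_pos: [0.567, -0.2058, 0.1435]
orientation: [0.685, 0.636, 0.26, -0.242]
ft_force: [-2.2, 0.6, 4.9]
width: 0.273
grasp_force: 50.0
time_s: 14.8
tool_pos: [0.5671, -0.2057, 0.1434]
orientation: [0.685, 0.636, 0.26, -0.242]
ft_force: [-2.4, 0.3, 7.9]
width: 0.268
grasp_force: 50.0
```

The tip is on the pot floor. I'll lean the handle towards the rim before letting go.

```bash
python3 -m inch '[[15,[0,0.07,0],[-0.14,0.01,0]],[15,[0.01,0.14,-0.01],[-0.28,0.02,0]],[15,[0.01,0.19,-0.02],[-0.4,0.03,0]],[15,[0.01,0.19,-0.02],[-0.4,0.03,0]]]'
```

```text
time_s: 15.3
tool_pos: [0.5677, -0.2004, 0.1415]
orientation: [0.691, 0.641, 0.245, -0.227]
ft_force: [-0.2, -1.5, 4.8]
width: 0.27
grasp_force: 50.0
```

```bash
python3 -m inch '[[15,[0,0.07,-0.01],[-0.15,0.01,0]],[15,[0,0.07,-0.01],[-0.15,0.01,0]],[15,[0,0.07,-0.01],[-0.15,0.01,0]]]'
```

```text
time_s: 15.68
tool_pos: [0.5679, -0.199, 0.1408]
orientation: [0.693, 0.643, 0.24, -0.222]
ft_force: [1.4, -4.2, 5.1]
width: 0.27
grasp_force: 50.0
```

It is resting on the rim with a light side force of about 4 N. Release and retreat along the fingers.

```bash
python3 -m inch '[[28,[0,0,0],[0,0,0]],[30,[0,0,0],[0,0,0]],[34,[0,0,0],[0,0,0]],[42,[0,0,0],[0,0,0]],[55,[0,0,0],[0,0,0]],[60,[0,0,0],[0,0,0]],[60,[-0.03,-0.4,0.5],[0,0,0]],[60,[-0.06,-0.9,1.2],[0,0,0]],[60,[-0.1,-1.8,2.4],[0,0,0]],[60,[-0.15,-3,4],[0,0,0]],[60,[-0.15,-3,4],[0,0,0]],[60,[-0.15,-3,5],[0,0,0]],[60,[-0.15,-3,5],[0,0,0]],[60,[-0.15,-3,5],[0,0,0]],[60,[-0.15,-3,5],[0,0,0]]]'; python3 - <<'E'
from h import *
a=snap('scene','e_s');b=snap('top','e_t')
v=np.hstack([cv2.resize(a[100:350,180:430],(400,400),interpolation=2),cv2.resize(b[130:330,120:480],(400,222),interpolation=2)[:,:] if 0 else cv2.copyMakeBorder(cv2.resize(b[130:330,120:480],(400,222),interpolation=2),0,178,0,0,0)]);cv2.imwrite('pics/e.png',v[...,::-1])
E
```

```text
time_s: 17.55
tool_pos: [0.5622, -0.2874, 0.2885]
orientation: [0.692, 0.643, 0.239, -0.225]
ft_force: [0.7, -0.8, 0.0]
width: 0.63
grasp_force: 0.0
```

View pics/e.png

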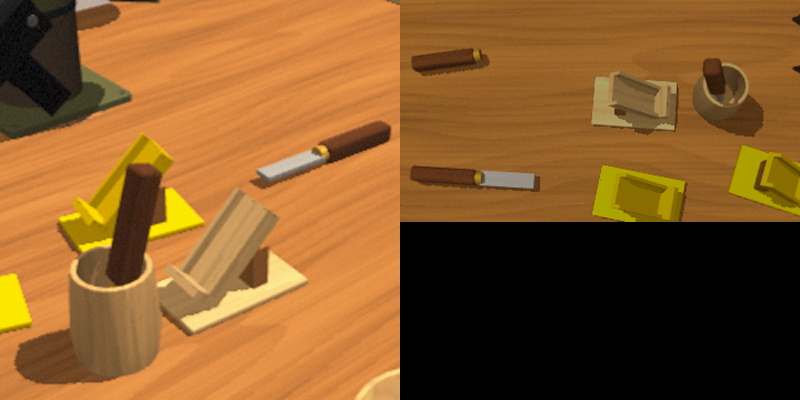

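The tool stands blade down in the pot, leaning on the rim (crop 130,220). The chisel is unmoved and the gripper is clear.

```bash
python3 -c "
from cell import arm
print(arm.hand_in())"
```

```text
the job is handed in; nothing more can be done
None
```

I laid the scraper in the wooden rest, let go, took it up with a fresh grip and stood it blade down in the pot, leaning on the rim; the chisel was left untouched, and the job was handed in at about 17.7 s.

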